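# Rebuild the drip-coffee filter on the mug

## Task

The washed parts of the steel drip-coffee filter lie about on the worktop: put them together on the white mug that stands on the slate coaster, piece by piece from the bottom up. First the spreader plate goes on the mug with its lower ring inside the rim, then the chamber into the plate's collar, then the press right down inside the chamber with its knob up, and last the cap over the chamber, everything upright and fully home. Leave the mug on its coaster, and do not shift the other mug, the kitchen timer or the canister with the wooden lid.

Things in the scene. Friction and masses are not known exactly. Their poses are not given: they have to be found in the camera images.
- mug_mouth (a point): The mug to build on: the white mug on the slate coaster (an equal mug stands on the bare worktop). This point: centre of its mouth, level with the rim; z up, handle along -y. Mug 77 mm across, 97 mm high, rim 104 mm above the worktop, mouth 68 mm wide inside; the handle reaches 71 mm from the axis.
- coaster: Square dark grey-brown slate coaster, 97x97x7 mm, under the mug to build on. Origin: centre of its underside, z up.
- spreader: Steel spreader plate, 22.5 mm high, right way up: a ring 57 mm across, 8 mm high, that goes inside the mug's mouth; above it a flange 92 mm across (8 to 10.5 mm above the origin) that rests on the rim, pierced in the middle; on top an open collar, 66 mm outside, 61 inside. Origin: centre of the ring's underside, z up, round. Grip the collar from outside, fingertips just above the flange. 90 g.
- chamber: Brew chamber: open straight steel cup, 54 mm outside, 49 inside, 50 mm high, floor 3 mm thick, pierced; mouth up. Its foot fits in the spreader's collar and stands 10.5 mm above the spreader's origin. Origin: centre of its underside, z up, round. Grip it from outside near the top. About 90 g.
- press: Press: pierced steel disc 41 mm across, 3 mm thick, with an upright 6 mm stem and a round steel knob 16 mm across, 48 to 59 mm above the origin. On the chamber's floor its origin is 3 mm above the chamber's and the knob just clears the chamber's rim. Origin: centre of the disc's underside, z up, round. Grip the knob. 45 g.
- cap: Cap: stepped steel hat 66 mm across with a round black knob, 38 mm high, hollow. Its skirt (61 mm inside, 8 mm deep) goes over the chamber and the shoulder inside rests on the chamber's rim: origin then 42 mm above the chamber's. Knob 16 mm across, 27 to 38 mm above the origin. Origin: centre of the skirt's lower edge, z up, round. 60 g.
- spare_mug: The other white mug, same as the first but on the bare worktop: leave it alone. Origin: underside, 16 mm along -y (towards the handle) from the mug's axis; 97 mm high, z up.
- timer: Wind-up kitchen timer, red top on a cream base, 66 mm across, 55 mm high: leave it alone. Origin: centre of its underside, z up.
- canister: Cream canister with a wooden lid, 105 mm across, 145 mm high: leave it alone. Origin: centre of its underside, z up.
Things that resemble listed ones, but are neither listed nor needed, are in the scene too. Leave any purple or turquoise look-alike of the press alone. Leave any green look-alike of the chamber alone.

How it is judged:
On the way, in this order (a step that is already met when the one before it is completed fails the run):
1. the spreader plate sits on the right mug (horizontal distance between spreader and mug_mouth below 0.009 m and z of spreader in the frame of mug_mouth between -0.013 and -0.005 m and angle between spreader's own z axis and vertical below 0.08 rad and contact force between the fingers and spreader below 0.1 N), for 0.2 s.
2. the chamber stands in the plate's collar (horizontal distance between chamber and spreader below 0.005 m and z of chamber in the frame of spreader below 0.0135 m and horizontal distance between chamber and mug_mouth below 0.014 m and angle between chamber's own z axis and vertical below 0.08 rad and contact force between the fingers and chamber below 0.1 N), for 0.2 s.
3. the press is down inside the chamber (horizontal distance between press and chamber below 0.006 m and z of press in the frame of chamber between 0 and 0.006 m and angle between press's own z axis and vertical below 0.12 rad and contact force between the fingers and press below 0.1 N), for 0.2 s.
4. the cap is home over the chamber (horizontal distance between cap and chamber below 0.006 m and z of cap in the frame of chamber between 0.039 and 0.0455 m and angle between cap's own z axis and vertical below 0.1 rad), for 0.2 s.
At the end, for the whole second after the job is handed in: Plate within 9 mm of the mouth's centre, ring 5 mm inside; chamber in collar within 5 mm, press on chamber floor and cap over chamber within 6 mm of centre, each within 3 mm of home and upright to 0.08-0.12 rad; mug upright within 25 mm of the coaster's centre; all at rest (all of step 4 and horizontal distance between spreader and mug_mouth below 0.009 m and z of spreader in the frame of mug_mouth between -0.013 and -0.005 m and angle between each of spreader, chamber's own z axis and vertical below 0.08 rad and horizontal distance between chamber and spreader below 0.005 m and z of chamber in the frame of spreader below 0.0135 m and horizontal distance between press and chamber below 0.006 m and z of press in the frame of chamber between 0 and 0.006 m and angle between press's own z axis and vertical below 0.12 rad and horizontal distance between mug_mouth and coaster below 0.025 m and angle between mug_mouth's own z axis and vertical below 0.06 rad and height (world z) of mug_mouth above 0.1 m and linear speed of each of spreader, chamber, press, cap below 0.02 m/s); the robot touches nothing.
It fails at once if the other mug was shifted (distance of spare_mug from where it was at the start of the episode above 0.02 m).
It fails at once if the kitchen timer was shifted (distance of timer from where it was at the start of the episode above 0.02 m).
It fails at once if the canister was shifted (distance of canister from where it was at the start of the episode above 0.02 m).
It also fails if it takes over 90 s, if anything falls off the work surface, if the arm or the gripper's body presses on something with over 40 N, if the wrist force passes 120 N, or if a joint passes its speed limit or range.

## Robot

A 6-joint arm with a two-finger parallel gripper is mounted at the origin on a cart in front of the work surface, level with it; the furniture and walls round the work are solid. World frame = base frame: x ahead of the robot, y to its left, z up, the work surface at z = 0. Lengths are in m, angles in rad, forces in N, time in s.
With the tool pointing down it reaches from about 0.35 to 0.85 m from the base axis. Payload 8.1 kg.
Tool frame: the origin (TCP) lies between the finger pads; the fingertips stand 14 mm ahead of it and the grasp point (between the pads) lies 5 mm behind it (robot.tcp_to_tips is the z of the fingertips in the tool frame, in m); z points along the fingers, y is the line along which they close (so a half turn about z gives the same grasp; the last joint's range is limited). The gripper opens to 93 mm and grips with 3 to 60 N. Pads are 15 mm wide; open, the fingers measure 128 mm over their backs; the gripper's body (75 mm by 188 mm) begins 65 mm behind the grasp point.
Start: joints at [-1.351, 0.13, 1.488, -0, 1.523, -0.085], TCP at [0.18, -0.572, 0.233] pointing down, gripper open.
Joint ranges: [-2.96, 2.96], [-0.89, 2.26], [0.02, 2.5], [-1.34, 4.48], [0, 2.73], [-2.66, 2.66]. Speed limits (rad/s): [2.39, 2.39, 2.79, 3.14, 3.14, 3.14].

## Interface

Orientations are given as a rotation vector (axis times angle).
In Python, from plant import sensors, read_camera, robot gives the robot as it stands.
- The arm moves only by the tool inch_along, called after ">>>" as name(argument=value, ...), one argument or row to a line, values as JSON. Schema: {"type":"object","properties":{"motion":{"type":"array","items":{"type":"object","properties":{"jaw":{"type":"number"},"sx":{"type":"number"},"sy":{"type":"number"},"sz":{"type":"number"},"rz":{"type":"number"}},"additionalProperties":false,"required":["jaw"]},"minItems":1,"maxItems":20},"force":{"type":"number"},"only":{"type":"string"},"quiet":{"type":"boolean"},"lines":{"type":"string"}},"required":["motion"],"additionalProperties":false}. motion is a list of rows, 1 to 20 of them, each an object with the fields jaw (the finger opening in m), sx, sy, sz (the shift in shares of the most that a row can go, 1 being 50 mm), rz (a turn about the tool's z in normalised numbers (1 is 2 rad)); a field left out counts as zero (the opening has to be given); each row shifts and turns the commanded pose from where the row before left it, along the tool's axes as they then stand; what a row does not reach is not made up. A row lasts 1/10 s, in which the tool goes at most 0.05 m and 0.15 rad, less where a joint would pass 70% of its speed; a pose out of reach is approached as far as the arm can. The fingers move at their own pace and stop on an object; force is the grip in N (left out, the last holds). Time passes only in rows, so rows that do not move let the fingers close. The tool returns the time, the measured TCP pose, the force, the opening and the grip force at its end. only (a regular expression) keeps the lines of the reply that match it, lines (a string "A,B") keeps lines A to B, and quiet returns only ok. Shift and turn numbers lie between -1 and 1, and a call with a number outside is refused. Input that does not fit is refused with a message, and nothing moves.
- sensors.read_state(): the state, without advancing time (a new reading comes with each control period).
- read_camera(name): name is "scene" or "top"; returns a dict with "image" (480x640x3 uint8, red, green, blue), "depth" (480x640 float32, m along the optical axis (not along the pixel's ray), 0 where there is no reading), "fx", "fy", "cx", "cy" (pixels), "R" (3x3) and "t" (3): a world point X has camera coordinates R X + t. Camera axes: x right, y down, z forward; pixel columns grow to the right and rows downward; lengths in m; the calibration is good to about 2 mm. A picture is of the moment at which its call begins.
- robot.close_job(): hands the job in; it is judged then, once.
The state is a dict: "t": time; "q": joint angles; "dq": joint speeds; "joint_torque": joint torques, N m; "tool_pos": TCP position; "orientation": TCP orientation; "force": force on the tool from outside, world axes, zero at the start; "wrist_torque": the same for the moment, N m; "opening": finger opening in m; "gripper_force": force on a finger pad.
Only numpy, scipy, OpenCV 4.12 (cv2) and the standard library are available. Lean on these libraries where they do the work, as an engineer would, in place of code of your own. Each camera call takes 0.05 s, during which the arm holds its last target. There are 200 camera calls.

## Working session

There is one attempt and no reset: what is moved stays moved. The work goes in short steps, Python scripts to look and compute and a tool call to move; the robot and the scene stay as the last step left them, time stands still between calls to the robot, and variables do not carry over. Pictures are saved under pics/ and viewed, at most 14 in all, crops included, and the job is handed in when it is done.

```bash
ls; mkdir -p pics; python3 - <<'E'
from plant import sensors, read_camera, robot
import cv2,numpy as np
for n in("scene","top"):
    c=read_camera(n); cv2.imwrite(f"pics/{n}0.png",c["image"][:,:,::-1]); np.savez(f"{n}0.npz",**c)
    print(n,c["fx"],c["cx"],c["cy"],(-c["R"].T@c["t"]).round(3),c["R"].round(3).tolist())
s=sensors.read_state();print(s)
E
```

```text
pics
scene 495.9332465968048 320.3833110427378 239.00494633039517 [-0.028  0.684  0.823] [[-0.713, -0.701, -0.007], [-0.465, 0.48, -0.744], [0.525, -0.528, -0.668]]
top 508.85174817243274 323.11212423440173 237.56567422518486 [0.413 0.11  1.098] [[0.013, -1.0, 0.008], [-0.992, -0.014, -0.126], [0.127, -0.007, -0.992]]
{'t': 0.1, 'q': array([-1.35142064e+00,  1.31085564e-01,  1.48914803e+00,  2.92469955e-05,
        1.52298670e+00, -8.54112513e-02]), 'dq': array([-0.00030468, -0.00177811, -0.00362617, -0.00023761,  0.00166529,
       -0.00075996]), 'joint_torque': array([ 1.36581028e-03, -5.61342108e+01, -4.93095803e+01,  7.70462654e-02,
        2.91653315e-02, -3.65278709e-05]), 'tool_pos': array([ 0.17997517, -0.57187297,  0.23170464]), 'orientation': array([-3.10357662e+00, -4.76658222e-01,  1.25275945e-04]), 'force': array([-0.232302  , -0.23506444, -0.34961676]), 'wrist_torque': array([-0.00256288, -0.01867231, -0.00177572]), 'gripper_force': 0.0, 'opening': 0.09270387591813026}
```

View pics/top0.png

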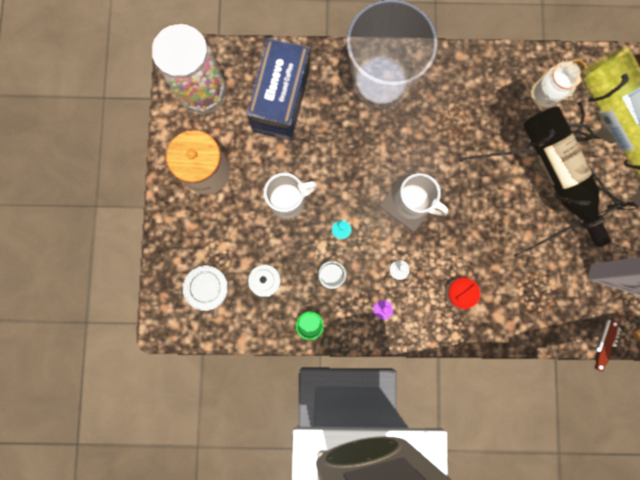

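View pics/scene0.png

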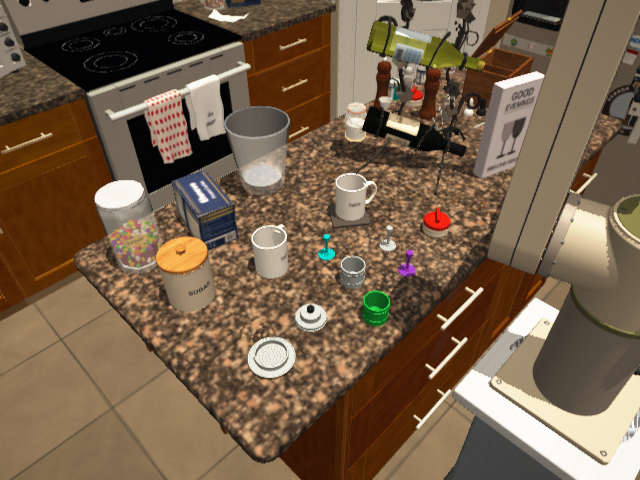

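The top view shows the spreader at (205,288), cap (263,280), chamber (332,275), press (400,270) and the target mug at (420,195) on its coaster. The spare mug is at (285,193), the timer at (464,293) and the canister at (195,160). The scene view agrees.

```bash
cat > h.py <<'E'
import numpy as np,cv2
from scipy.spatial.transform import Rotation as Ro
def world(c):
    v,u=np.mgrid[:480,:640]; d=c["depth"]
    P=np.stack([(u-c["cx"])/c["fx"]*d,(v-c["cy"])/c["fy"]*d,d],-1)
    W=(P-c["t"])@c["R"]; W[d==0]=np.nan; return W
def circ(W,cen,rad,z0,z1):
    "centre/radius of points in a height band near cen: hull circle + least-squares"
    m=(np.hypot(W[...,0]-cen[0],W[...,1]-cen[1])<rad)&(W[...,2]>z0)&(W[...,2]<z1)
    p=W[m]
    if len(p)<5: return len(p)
    (x,y),r=cv2.minEnclosingCircle(p[:,:2].astype(np.float32))
    return len(p),round(x,4),round(y,4),round(r,4),"mean",p.mean(0).round(4)
def delta(target,yaw=None):
    "tool-axes move to target TCP (world); yaw= wanted angle of closing line (world), turn modulo pi"
    from plant import sensors
    s=sensors.read_state(); R=Ro.from_rotvec(s["orientation"]).as_matrix()
    print("d tool",(R.T@(np.array(target)-s["tool_pos"])).round(4),"close ang",np.arctan2(R[1,1],R[0,1]).round(3),"tilt",R[:,2].round(3),"pos",s["tool_pos"].round(4),"q6",s["q"][5].round(2))
E
python3 - <<'E'
from h import *
px=dict(spreader=(205,288),cap=(263,280),chamber=(332,275),press=(400,270),mug=(420,195),spare=(285,193))
W=world(np.load("top0.npz")); S=world(np.load("scene0.npz"))
bands=dict(spreader=[(.004,.015),(.015,.03)],cap=[(.003,.024),(.025,.045)],chamber=[(.04,.06)],press=[(.046,.065),(.001,.008)],mug=[(.09,.115)],spare=[(.085,.11)])
print("table",np.nanmedian(W[300:340,240:280,2]))
for k,(u,v) in px.items():
    c=W[v,u]; print(k,c.round(3))
    for b in bands[k]:
        for n,w in(("top",W),("scn",S)): print("  ",n,b,circ(w,c,.06 if k not in("press",) else .035,*b))
E
```

```text
table 0.00023158028924542194
spreader [0.441 0.352 0.013]
   top (0.004, 0.015) (1355, 0.4419, 0.3514, 0.0578, 'mean', array([0.4416, 0.351 , 0.0105]))
   scn (0.004, 0.015) (1267, 0.4452, 0.3496, 0.0552, 'mean', array([0.4367, 0.3545, 0.0105]))
   top (0.015, 0.03) (192, 0.4414, 0.3554, 0.0436, 'mean', array([0.4419, 0.3543, 0.0213]))
   scn (0.015, 0.03) (269, 0.4344, 0.3481, 0.04, 'mean', array([0.4382, 0.3527, 0.0207]))
cap [0.458 0.227 0.037]
   top (0.003, 0.024) (660, 0.4587, 0.2269, 0.0595, 'mean', array([0.4585, 0.2251, 0.0101]))
   scn (0.003, 0.024) (506, 0.4606, 0.2268, 0.0572, 'mean', array([0.4488, 0.2356, 0.012 ]))
   top (0.025, 0.045) (197, 0.4594, 0.2274, 0.0208, 'mean', array([0.459 , 0.2268, 0.0293]))
   scn (0.025, 0.045) (135, 0.4546, 0.2292, 0.0217, 'mean', array([0.4543, 0.2307, 0.0298]))
chamber [0.472 0.083 0.004]
   top (0.04, 0.06) (147, 0.4715, 0.0836, 0.0276, 'mean', array([0.4722, 0.0831, 0.05  ]))
   scn (0.04, 0.06) (204, 0.4678, 0.0839, 0.0296, 'mean', array([0.4689, 0.0846, 0.0464]))
press [ 0.484 -0.061  0.018]
   top (0.046, 0.065) (51, 0.4866, -0.0621, 0.0077, 'mean', array([ 0.4865, -0.062 ,  0.0585]))
   scn (0.046, 0.065) (43, 0.4828, -0.0602, 0.0083, 'mean', array([ 0.4818, -0.0591,  0.0558]))
   top (0.001, 0.008) (454, 0.4841, -0.0612, 0.0349, 'mean', array([ 0.4845, -0.0614,  0.0029]))
   scn (0.001, 0.008) (175, 0.4839, -0.0613, 0.0349, 'mean', array([ 0.4817, -0.0596,  0.0027]))
mug [ 0.647 -0.106  0.018]
   top (0.09, 0.115) (387, 0.6288, -0.0988, 0.0503, 'mean', array([ 0.6301, -0.0973,  0.0994]))
   scn (0.09, 0.115) (265, 0.6237, -0.0948, 0.05, 'mean', array([ 0.6327, -0.0955,  0.0975]))
spare [0.649 0.187 0.008]
   top (0.085, 0.11) (313, 0.6356, 0.1742, 0.049, 'mean', array([0.6367, 0.1767, 0.0934]))
   scn (0.085, 0.11) (338, 0.627, 0.1759, 0.0487, 'mean', array([0.6285, 0.1831, 0.0916]))
```

```bash
cat >> h.py <<'E'
from scipy.optimize import least_squares
def fit(W,cen,rmax,z0,z1,r=None):
    "robust circle fit in xy of points in height band; r fixed if given"
    d=np.hypot(W[...,0]-cen[0],W[...,1]-cen[1])
    p=W[(d<rmax)&(W[...,2]>z0)&(W[...,2]<z1)][:,:2]
    if len(p)<8: return len(p)
    f=lambda a:np.hypot(p[:,0]-a[0],p[:,1]-a[1])-(r or a[2])
    s=least_squares(f,[*cen,r or .03],loss="soft_l1",f_scale=.001)
    return len(p),s.x.round(4),"rms",np.sqrt(np.median(s.fun**2)).round(4)
E
python3 - <<'E'
from h import *
W=world(np.load("top0.npz")); S=world(np.load("scene0.npz"))
for n,w in(("top",W),("scn",S)):
    print(n,"mug",fit(w,(.63,-.094),.045,.1,.112),"spare",fit(w,(.634,.18),.045,.094,.105))
    print("  collar",fit(w,(.441,.352),.038,.019,.03),"chamber",fit(w,(.4715,.0836),.034,.0485,.06))
    print("  cap knob",fit(w,(.459,.227),.012,.033,.05),"cap",circ(w,(.459,.227),.012,.032,.05),"flange",circ(w,(.441,.352),.05,.0085,.015),"cap skirt",circ(w,(.459,.227),.038,.006,.024))
a=cv2.imread("pics/top0.png")
k=lambda u,v:cv2.resize(a[v-33:v+33,u-33:u+33],(400,400),interpolation=cv2.INTER_CUBIC)
cv2.imwrite("pics/crop1.png",np.hstack([k(420,195),k(205,288)]))
E
```

```text
top mug (205, array([ 0.6337, -0.0888,  0.0372]), 'rms', np.float64(0.0008)) spare (172, array([0.6323, 0.1834, 0.0373]), 'rms', np.float64(0.0008))
  collar (140, array([0.4416, 0.3514, 0.0316]), 'rms', np.float64(0.0007)) chamber (113, array([0.4714, 0.0837, 0.0259]), 'rms', np.float64(0.0008))
  cap knob (46, array([0.459 , 0.2272, 0.0055]), 'rms', np.float64(0.0015)) cap (46, 0.4582, 0.2271, 0.0076, 'mean', array([0.459 , 0.2271, 0.0375])) flange (1138, 0.4418, 0.3521, 0.0471, 'mean', array([0.4416, 0.3509, 0.0112])) cap skirt (487, 0.458, 0.2262, 0.0342, 'mean', array([0.4588, 0.2261, 0.0123]))
scn mug (97, array([ 0.6305, -0.0874,  0.0372]), 'rms', np.float64(0.0012)) spare (105, array([0.6291, 0.1846, 0.0373]), 'rms', np.float64(0.001))
  collar (193, array([0.4383, 0.3532, 0.0316]), 'rms', np.float64(0.0008)) chamber (71, array([0.4678, 0.0852, 0.0259]), 'rms', np.float64(0.001))
  cap knob (42, array([0.4558, 0.2285, 0.0057]), 'rms', np.float64(0.001)) cap (44, 0.4552, 0.229, 0.0077, 'mean', array([0.4551, 0.2293, 0.0365])) flange (1133, 0.4383, 0.353, 0.0478, 'mean', array([0.4369, 0.3544, 0.0108])) cap skirt (449, 0.4558, 0.2283, 0.0337, 'mean', array([0.4491, 0.2356, 0.013 ]))
```

View pics/crop1.png

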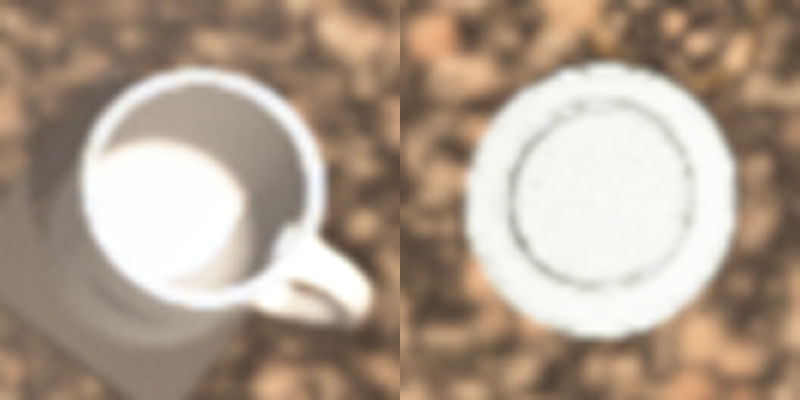

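Both crops show full, clean rims: the mug mouth is centred near (203,187) and the spreader near (602,200). The two cameras differ by a constant (3.3, -1.4) mm, so I'll use their average as the position.

```bash
cat > d.py <<'E'
import sys;from h import *
delta([float(a) for a in sys.argv[1:4]])
E
python3 d.py .42 -.1 .232
```

```text
d tool [ 0.3706 -0.3781  0.0004] close ang -1.266 tilt [-0.     0.002 -1.   ] pos [ 0.18   -0.5719  0.2317] q6 -0.09
```

Careful with the scale: shifts go in shares of 50 mm and turns go in shares of 2 rad. That gives: -0.0236 m is -0.472, 0.023 m is 0.46.

>>> inch_along(
  motion=[
    {"jaw":0.093, "sx":0.46, "sy":-0.472},
    {"jaw":0.093, "sx":0.46, "sy":-0.472},
    {"jaw":0.093, "sx":0.46, "sy":-0.472},
    {"jaw":0.093, "sx":0.46, "sy":-0.472},
    {"jaw":0.093, "sx":0.46, "sy":-0.472},
    {"jaw":0.093, "sx":0.46, "sy":-0.472},
    {"jaw":0.093, "sx":0.46, "sy":-0.472},
    {"jaw":0.093, "sx":0.46, "sy":-0.472},
    {"jaw":0.093, "sx":0.46, "sy":-0.472},
    {"jaw":0.093, "sx":0.46, "sy":-0.472},
    {"jaw":0.093, "sx":0.46, "sy":-0.472},
    {"jaw":0.093, "sx":0.46, "sy":-0.472},
    {"jaw":0.093, "sx":0.46, "sy":-0.472},
    {"jaw":0.093, "sx":0.46, "sy":-0.472},
    {"jaw":0.093, "sx":0.46, "sy":-0.472},
    {"jaw":0.093, "sx":0.46, "sy":-0.472},
  ],
  force=15,
)

```text
t: 1.7
tool_pos: [0.418, -0.1003, 0.2324]
orientation: [-3.105, -0.477, 0.001]
force: [-0.7, -0.1, 0.8]
opening: 0.093
gripper_force: 0.0
```

```bash
python3 d.py .440 .352 .13
```

```text
d tool [ 0.1568 -0.4249  0.1024] close ang -1.266 tilt [-0.  0. -1.] pos [ 0.418  -0.1003  0.2324] q6 0.91
```

To row units: -0.0283 m is -0.566, 0.0105 m is 0.21.

>>> inch_along(
  motion=[
    {"jaw":0.093, "sx":0.21, "sy":-0.566, "sz":0.1},
    {"jaw":0.093, "sx":0.21, "sy":-0.566, "sz":0.1},
    {"jaw":0.093, "sx":0.21, "sy":-0.566, "sz":0.1},
    {"jaw":0.093, "sx":0.21, "sy":-0.566, "sz":0.1},
    {"jaw":0.093, "sx":0.21, "sy":-0.566, "sz":0.1},
    {"jaw":0.093, "sx":0.21, "sy":-0.566, "sz":0.1},
    {"jaw":0.093, "sx":0.21, "sy":-0.566, "sz":0.1},
    {"jaw":0.093, "sx":0.21, "sy":-0.566, "sz":0.1},
    {"jaw":0.093, "sx":0.21, "sy":-0.566, "sz":0.1},
    {"jaw":0.093, "sx":0.21, "sy":-0.566, "sz":0.1},
    {"jaw":0.093, "sx":0.21, "sy":-0.566, "sz":0.2},
    {"jaw":0.093, "sx":0.21, "sy":-0.566, "sz":0.2},
    {"jaw":0.093, "sx":0.21, "sy":-0.566, "sz":0.2},
    {"jaw":0.093, "sx":0.21, "sy":-0.566, "sz":0.2},
    {"jaw":0.093, "sx":0.21, "sy":-0.566, "sz":0.2},
    {"jaw":0.093},
    {"jaw":0.093},
  ],
)

```text
t: 3.4
tool_pos: [0.4399, 0.3504, 0.1317]
orientation: [3.104, 0.479, -0.003]
force: [-0.0, -0.2, 0.5]
opening: 0.0929
gripper_force: 0.0
```

```bash
python3 d.py .440 .352 .0275
```

```text
d tool [ 0.0007 -0.0016  0.1042] close ang -1.265 tilt [-0.002 -0.001 -1.   ] pos [0.4399 0.3504 0.1317] q6 1.85
```

To row units: 0.02 m is 0.4, 0.014 m is 0.28.

>>> inch_along(
  motion=[
    {"jaw":0.093, "sx":0.014, "sy":-0.032, "sz":0.4},
    {"jaw":0.093, "sz":0.4},
    {"jaw":0.093, "sz":0.4},
    {"jaw":0.093, "sz":0.4},
    {"jaw":0.093, "sz":0.28},
    {"jaw":0.093, "sz":0.2},
    {"jaw":0.093},
    {"jaw":0.07},
    {"jaw":0.07},
    {"jaw":0.06},
    {"jaw":0.06},
    {"jaw":0.06},
    {"jaw":0.06},
    {"jaw":0.06},
  ],
  force=15,
)

```text
t: 4.8
tool_pos: [0.4413, 0.3526, 0.0294]
orientation: [-3.105, -0.477, -0.002]
force: [-0.5, 0.4, 6.3]
opening: 0.0663
gripper_force: 15.0
```

```bash
python3 d.py .440 .352 .0275
```

```text
d tool [-0.0014  0.0002  0.0019] close ang -1.266 tilt [ 0.001  0.001 -1.   ] pos [0.4413 0.3526 0.0294] q6 1.85
```

>>> inch_along(
  motion=[
    {"jaw":0.06, "sz":-0.2},
    {"jaw":0.06, "sz":-0.4},
    {"jaw":0.06, "sz":-0.5},
    {"jaw":0.06, "sz":-0.5},
    {"jaw":0.06, "sz":-0.5},
    {"jaw":0.06, "sz":-0.5},
    {"jaw":0.06, "sz":-0.4},
    {"jaw":0.06, "sz":-0.3},
    {"jaw":0.06},
  ],
  force=20,
)

```text
t: 5.7
tool_pos: [0.4419, 0.3529, 0.1964]
orientation: [-3.104, -0.477, -0.006]
force: [0.6, -0.8, -0.7]
opening: 0.0662
gripper_force: 20.0
```

```bash
python3 d.py .632 -.088 .1944; python3 - <<'E'
from h import *
from plant import read_camera
W=world(read_camera("top"));S=world(read_camera("scene"))
for w in(W,S): print(circ(w,(.441,.352),.055,.158,.18))
E
```

```text
d tool [0.049  0.4777 0.0016] close ang -1.266 tilt [ 0.003  0.002 -1.   ] pos [0.4419 0.3529 0.1964] q6 1.85
(302, 0.4363, 0.3463, 0.0388, 'mean', array([0.434 , 0.3415, 0.1775]))
(1040, 0.4368, 0.3523, 0.0476, 'mean', array([0.4268, 0.351 , 0.1756]))
```

To row units: 0.03 m is 0.6, 0.003 m is 0.06.

>>> inch_along(
  motion=[
    {"jaw":0.06, "sx":0.06, "sy":0.5},
    {"jaw":0.06, "sx":0.06, "sy":0.6},
    {"jaw":0.06, "sx":0.06, "sy":0.6},
    {"jaw":0.06, "sx":0.06, "sy":0.6},
    {"jaw":0.06, "sx":0.06, "sy":0.6},
    {"jaw":0.06, "sx":0.06, "sy":0.6},
    {"jaw":0.06, "sx":0.06, "sy":0.6},
    {"jaw":0.06, "sx":0.06, "sy":0.6},
    {"jaw":0.06, "sx":0.06, "sy":0.6},
    {"jaw":0.06, "sx":0.06, "sy":0.6},
    {"jaw":0.06, "sx":0.06, "sy":0.6},
    {"jaw":0.06, "sx":0.06, "sy":0.6},
    {"jaw":0.06, "sx":0.06, "sy":0.6},
    {"jaw":0.06, "sx":0.06, "sy":0.6},
    {"jaw":0.06, "sx":0.06, "sy":0.6},
    {"jaw":0.06, "sx":0.06, "sy":0.6},
    {"jaw":0.06},
    {"jaw":0.06},
  ],
)

```text
t: 7.6
tool_pos: [0.6282, -0.0868, 0.1914]
orientation: [-3.104, -0.474, 0.005]
force: [0.1, 0.4, -1.7]
opening: 0.0659
gripper_force: 20.0
```

```bash
python3 d.py .6346 -.0871 .196; python3 - <<'E'
from h import *
from plant import read_camera
c=read_camera("scene");S=world(c);cv2.imwrite("pics/s2.png",c["image"][100:350,200:500,::-1])
print(circ(S,(.632,-.088),.055,.16,.178))
W=world(read_camera("top")); print(fit(W,(.634,-.088),.045,.1,.112),fit(S,(.63,-.088),.045,.1,.112))
E
```

```text
d tool [ 0.006   0.0022 -0.0046] close ang -1.267 tilt [-0.003  0.001 -1.   ] pos [ 0.6282 -0.0868  0.1914] q6 1.05
(439, 0.6243, -0.0851, 0.0478, 'mean', array([ 0.6173, -0.0829,  0.1724]))
(19, array([ 0.6362, -0.0906,  0.0399]), 'rms', np.float64(0.0008)) (113, array([ 0.63  , -0.0873,  0.0374]), 'rms', np.float64(0.0012))
```

View pics/s2.png

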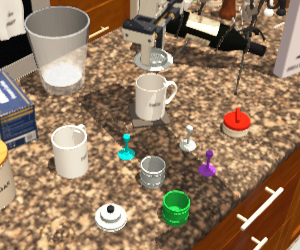

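The spreader hangs level above the mug at crop (152,58), with the rim at (152,80). It needs a small shift, then lowering.

To row units: 0.015 m is 0.3, 0.005 m is 0.1.

>>> inch_along(
  motion=[
    {"jaw":0.06, "sx":0.1, "sy":0.08},
    {"jaw":0.06, "sz":0.2},
    {"jaw":0.06, "sz":0.3},
    {"jaw":0.06, "sz":0.3},
    {"jaw":0.06, "sz":0.2},
    {"jaw":0.06, "sz":0.1},
    {"jaw":0.06, "sz":0.04},
    {"jaw":0.06, "sz":0.02},
    {"jaw":0.06},
    {"jaw":0.06},
  ],
)

```text
t: 8.7
tool_pos: [0.6356, -0.0889, 0.1364]
orientation: [3.105, 0.477, 0.002]
force: [-0.0, -0.2, -1.5]
opening: 0.0666
gripper_force: 20.0
```

```bash
python3 d.py .6342 -.089 .1254
```

```text
d tool [-0.0014 -0.0003  0.011 ] close ang -1.266 tilt [ 0.001 -0.    -1.   ] pos [ 0.6356 -0.0889  0.1364] q6 1.05
```

To row units: 0.005 m is 0.1, 0.003 m is 0.06.

>>> inch_along(
  motion=[
    {"jaw":0.06, "sx":-0.02, "sz":0.1},
    {"jaw":0.06, "sz":0.06},
    {"jaw":0.06, "sz":0.04},
    {"jaw":0.06, "sz":0.02},
    {"jaw":0.06},
  ],
)

```text
t: 9.2
tool_pos: [0.6343, -0.089, 0.1254]
orientation: [-3.105, -0.477, -0.001]
force: [-2.9, 1.2, 3.9]
opening: 0.0659
gripper_force: 20.0
```

```bash
python3 d.py .6342 -.089 .1254; python3 - <<'E'
from h import *
from plant import read_camera
c=read_camera("scene");S=world(c)
print(circ(S,(.630,-.088),.055,.105,.13))
E
```

```text
d tool [-0.0001 -0.     -0.    ] close ang -1.266 tilt [ 0.  0. -1.] pos [ 0.6343 -0.089   0.1254] q6 1.05
(467, 0.6281, -0.087, 0.0485, 'mean', array([ 0.6225, -0.0879,  0.1113]))
```

To row units: -0.03 m is -0.6, -0.02 m is -0.4.

>>> inch_along(
  motion=[
    {"jaw":0.075, "sz":-0.006},
    {"jaw":0.085},
    {"jaw":0.093},
    {"jaw":0.093},
    {"jaw":0.093, "sz":-0.2},
    {"jaw":0.093, "sz":-0.4},
    {"jaw":0.093, "sz":-0.6},
    {"jaw":0.093, "sz":-0.6},
    {"jaw":0.093},
  ],
)

```text
t: 10.15
tool_pos: [0.637, -0.0897, 0.222]
orientation: [3.102, 0.476, 0.014]
force: [0.3, -0.1, 0.5]
opening: 0.0931
gripper_force: 0.0
```

```bash
python3 d.py .4697 .0845 .2; python3 - <<'E'
from h import *
from plant import read_camera
c=read_camera("scene");S=world(c);cv2.imwrite("pics/s3.png",cv2.resize(c["image"][140:260,280:440,::-1],(640,480)))
for S,c0 in((S,(.63,-.088)),(world(read_camera("top")),(.6337,-.0888))):
  print("collar",fit(S,c0,.038,.1155,.125),"flange",circ(S,c0,.05,.104,.12),"chamber",fit(S,(.47,.0845),.034,.0485,.06))
E
```

```text
d tool [-0.1075 -0.2165  0.02  ] close ang -1.266 tilt [ 0.009 -0.002 -1.   ] pos [ 0.637  -0.0897  0.222 ] q6 1.05
collar (92, array([ 0.6305, -0.0877,  0.0316]), 'rms', np.float64(0.001)) flange (600, 0.6298, -0.0877, 0.0477, 'mean', array([ 0.6277, -0.0858,  0.1088])) chamber (81, array([0.4676, 0.0852, 0.0259]), 'rms', np.float64(0.001))
collar (26, array([ 0.6335, -0.0896,  0.0313]), 'rms', np.float64(0.0006)) flange (233, 0.6352, -0.0819, 0.0465, 'mean', array([ 0.6145, -0.0708,  0.1084])) chamber (115, array([0.4714, 0.0837, 0.026 ]), 'rms', np.float64(0.0008))
```

View pics/s3.png

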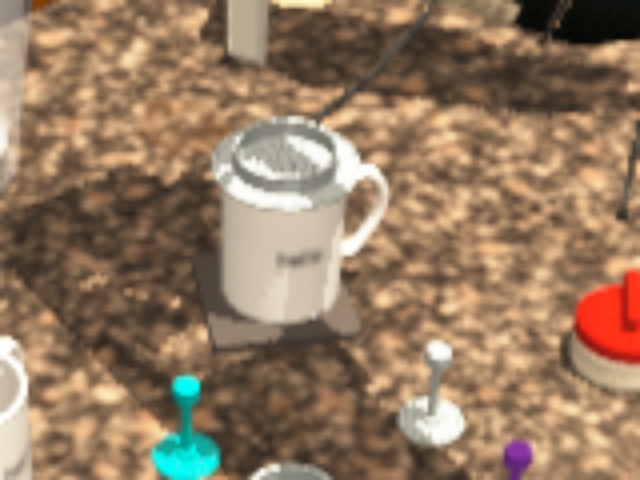

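The plate sits level and centred on the mug (flange at crop (287,165)), and the mug is still on its coaster. Next is the chamber.

To row units: -0.0215 m is -0.43, 0.02 m is 0.4.

>>> inch_along(
  motion=[
    {"jaw":0.093, "sx":-0.212, "sy":-0.43},
    {"jaw":0.093, "sx":-0.212, "sy":-0.43},
    {"jaw":0.093, "sx":-0.212, "sy":-0.43},
    {"jaw":0.093, "sx":-0.212, "sy":-0.43},
    {"jaw":0.093, "sx":-0.212, "sy":-0.43, "sz":0.2},
    {"jaw":0.093, "sx":-0.212, "sy":-0.43, "sz":0.4},
    {"jaw":0.093, "sx":-0.212, "sy":-0.43, "sz":0.4},
    {"jaw":0.093, "sx":-0.212, "sy":-0.43, "sz":0.4},
    {"jaw":0.093, "sx":-0.212, "sy":-0.43, "sz":0.4},
    {"jaw":0.093, "sx":-0.212, "sy":-0.43},
    {"jaw":0.093},
    {"jaw":0.093},
  ],
)

```text
t: 11.45
tool_pos: [0.468, 0.0843, 0.1243]
orientation: [3.105, 0.479, -0.002]
force: [-0.1, -0.6, 0.2]
opening: 0.0929
gripper_force: 0.0
```

```bash
python3 d.py .4714 .0837 .041
```

```text
d tool [0.0031 0.0016 0.0833] close ang -1.265 tilt [-0.001 -0.    -1.   ] pos [0.468  0.0843 0.1243] q6 1.34
```

To row units: 0.025 m is 0.5, 0.02 m is 0.4.

>>> inch_along(
  motion=[
    {"jaw":0.093, "sx":0.06, "sy":0.032, "sz":0.2},
    {"jaw":0.093, "sz":0.4},
    {"jaw":0.093, "sz":0.5},
    {"jaw":0.093, "sz":0.36},
    {"jaw":0.093, "sz":0.2},
    {"jaw":0.08},
    {"jaw":0.065},
    {"jaw":0.05},
    {"jaw":0.048},
    {"jaw":0.048},
    {"jaw":0.048},
    {"jaw":0.048},
  ],
  force=20,
)

```text
t: 12.65
tool_pos: [0.4724, 0.0837, 0.0426]
orientation: [-3.105, -0.477, -0.002]
force: [-0.8, 0.6, 4.6]
opening: 0.0526
gripper_force: 19.9
```

```bash
python3 d.py .4714 .0837 .041
```

```text
d tool [-0.0009 -0.0003  0.0016] close ang -1.266 tilt [ 0.001  0.    -1.   ] pos [0.4724 0.0837 0.0426] q6 1.33
```

To row units: -0.025 m is -0.5, -0.02 m is -0.4.

>>> inch_along(
  motion=[
    {"jaw":0.048, "sz":-0.2},
    {"jaw":0.048, "sz":-0.4},
    {"jaw":0.048, "sz":-0.5},
    {"jaw":0.048, "sz":-0.5},
    {"jaw":0.048, "sz":-0.5},
    {"jaw":0.048, "sz":-0.5},
    {"jaw":0.048, "sz":-0.4},
    {"jaw":0.048, "sz":-0.2},
    {"jaw":0.048},
  ],
)

```text
t: 13.55
tool_pos: [0.4728, 0.0836, 0.2037]
orientation: [3.105, 0.477, 0.005]
force: [-0.2, -0.1, -0.8]
opening: 0.0528
gripper_force: 19.9
```

```bash
python3 d.py .6343 -.089 .20
```

```text
d tool [0.1022 0.2131 0.0041] close ang -1.266 tilt [ 0.003  0.    -1.   ] pos [0.4728 0.0836 0.2037] q6 1.33
```

To row units: 0.0213 m is 0.426, 0.0103 m is 0.206.

>>> inch_along(
  motion=[
    {"jaw":0.048, "sx":0.2, "sy":0.426},
    {"jaw":0.048, "sx":0.206, "sy":0.426},
    {"jaw":0.048, "sx":0.206, "sy":0.426},
    {"jaw":0.048, "sx":0.206, "sy":0.426},
    {"jaw":0.048, "sx":0.206, "sy":0.426},
    {"jaw":0.048, "sx":0.206, "sy":0.426},
    {"jaw":0.048, "sx":0.206, "sy":0.426},
    {"jaw":0.048, "sx":0.206, "sy":0.426},
    {"jaw":0.048, "sx":0.206, "sy":0.426},
    {"jaw":0.048, "sx":0.206, "sy":0.426},
    {"jaw":0.048},
    {"jaw":0.048},
  ],
)

```text
t: 14.75
tool_pos: [0.6329, -0.0888, 0.1999]
orientation: [-3.104, -0.476, 0.005]
force: [-0.3, 0.0, -1.4]
opening: 0.0526
gripper_force: 19.9
```

```bash
python3 d.py .6343 -.089 .149;  python3 - <<'E'
from h import *
from plant import read_camera
c=read_camera("scene");S=world(c);cv2.imwrite("pics/s4.png",cv2.resize(c["image"][120:240,280:440,::-1],(640,480)))
print("collar",fit(S,(.63,-.088),.038,.1155,.1225))
m=(np.hypot(S[...,0]-.63,S[...,1]+.088)<.04)&(S[...,2]>.135)&(S[...,2]<.2)
p=S[m];print(len(p),p[:,2].min())
for z in(.160,.166,.172):
  print(z,fit(S,(.63,-.088),.04,z,z+.006,.027))
E
```

```text
d tool [0.0014 0.0008 0.0509] close ang -1.267 tilt [-0.003  0.001 -1.   ] pos [ 0.6329 -0.0888  0.1999] q6 1.05
collar (83, array([ 0.6302, -0.0878,  0.0315]), 'rms', np.float64(0.0009))
390 0.15513446729415298
0.16 (48, array([ 0.6294, -0.0892,  0.027 ]), 'rms', np.float64(0.0008))
0.166 (47, array([ 0.6289, -0.0896,  0.027 ]), 'rms', np.float64(0.0006))
0.172 (56, array([ 0.6296, -0.0894,  0.027 ]), 'rms', np.float64(0.0013))
```

View pics/s4.png

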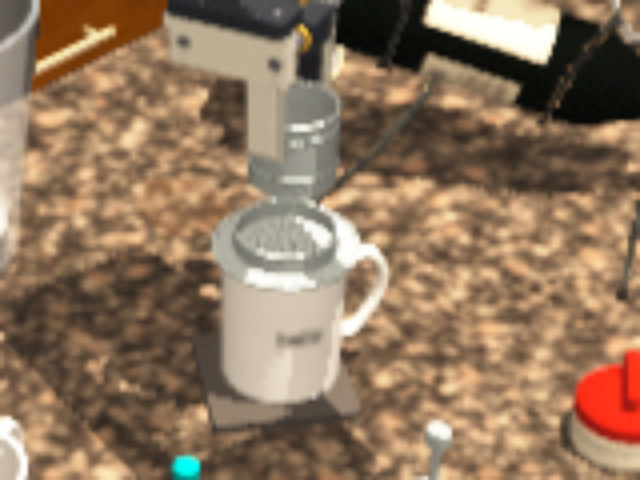

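The chamber hangs upright over the collar (crop (290,190) above (287,235)), about 1 mm off centre.

To row units: 0.012 m is 0.24, 0.0013 m is 0.026.

>>> inch_along(
  motion=[
    {"jaw":0.048, "sx":0.026, "sz":0.2},
    {"jaw":0.048, "sz":0.24},
    {"jaw":0.048, "sz":0.2},
    {"jaw":0.048, "sz":0.1},
    {"jaw":0.048, "sz":0.08},
    {"jaw":0.048, "sz":0.06},
    {"jaw":0.048, "sz":0.04},
    {"jaw":0.048},
  ],
)

```text
t: 15.6
tool_pos: [0.6351, -0.0885, 0.1559]
orientation: [3.105, 0.477, 0.0]
force: [0.3, -0.3, -1.2]
opening: 0.0529
gripper_force: 19.9
```

```bash
python3 d.py .6343 -.089 .149
```

```text
d tool [-0.0009  0.0003  0.0069] close ang -1.266 tilt [ 0. -0. -1.] pos [ 0.6351 -0.0885  0.1559] q6 1.05
```

To row units: 0.003 m is 0.06, 0.002 m is 0.04.

>>> inch_along(
  motion=[
    {"jaw":0.048, "sx":-0.01, "sz":0.06},
    {"jaw":0.048, "sz":0.04},
    {"jaw":0.048, "sz":0.02},
    {"jaw":0.048, "sz":0.01},
    {"jaw":0.048},
  ],
)

```text
t: 16.1
tool_pos: [0.6345, -0.0886, 0.1494]
orientation: [-3.105, -0.477, 0.0]
force: [0.3, -0.9, -1.8]
opening: 0.0525
gripper_force: 19.9
```

```bash
python3 d.py .6343 -.089 .149
```

```text
d tool [-0.0004  0.0004  0.0004] close ang -1.266 tilt [-0.  0. -1.] pos [ 0.6345 -0.0886  0.1494] q6 1.05
```

To row units: 0.0008 m is 0.016, 0.0007 m is 0.014.

>>> inch_along(
  motion=[
    {"jaw":0.048, "sz":0.016},
    {"jaw":0.048, "sz":0.014},
    {"jaw":0.048},
  ],
)

```text
t: 16.4
tool_pos: [0.6349, -0.0886, 0.149]
orientation: [3.105, 0.477, 0.002]
force: [-2.4, 0.8, 4.8]
opening: 0.0528
gripper_force: 19.9
```

>>> inch_along(
  motion=[
    {"jaw":0.06},
    {"jaw":0.075},
    {"jaw":0.085},
    {"jaw":0.085, "sz":-0.2},
    {"jaw":0.085, "sz":-0.4},
    {"jaw":0.085, "sz":-0.6},
    {"jaw":0.085, "sz":-0.6},
    {"jaw":0.085},
  ],
)

```text
t: 17.2
tool_pos: [0.6371, -0.0891, 0.2448]
orientation: [3.102, 0.476, 0.014]
force: [0.6, -0.4, 1.1]
opening: 0.085
gripper_force: 0.0
```

```bash
python3 d.py .486 -.0617 .15; python3 - <<'E'
from h import *
from plant import read_camera
c=read_camera("scene");S=world(c)
for S,c0 in((S,(.63,-.088)),(world(read_camera("top")),(.6337,-.0888))):
  print("collar",fit(S,c0,.038,.1155,.1225),"chamber",fit(S,c0,.034,.1545,.166),circ(S,c0,.034,.14,.17),"press",circ(S,(.486,-.061),.014,.052,.065))
E
```

```text
d tool [-0.1367 -0.072   0.0934] close ang -1.266 tilt [ 0.009 -0.002 -1.   ] pos [ 0.6371 -0.0891  0.2448] q6 1.05
collar (110, array([ 0.6329, -0.091 ,  0.0312]), 'rms', np.float64(0.0027)) chamber (66, array([ 0.6299, -0.0882,  0.0257]), 'rms', np.float64(0.0011)) (277, 0.6298, -0.0886, 0.0309, 'mean', array([ 0.6295, -0.088 ,  0.1494])) press (37, 0.4837, -0.0615, 0.0104, 'mean', array([ 0.482 , -0.0598,  0.0565]))
collar (46, array([ 0.6251, -0.0825,  0.02  ]), 'rms', np.float64(0.0018)) chamber (17, array([ 0.6865, -0.1297,  0.0921]), 'rms', np.float64(0.0006)) (36, 0.6142, -0.0738, 0.0089, 'mean', array([ 0.6138, -0.0731,  0.1516])) press (49, 0.4826, -0.0611, 0.0059, 'mean', array([ 0.4865, -0.0617,  0.0589]))
```

Chamber home. Next the press.

To row units: 0.03 m is 0.6, 0.02 m is 0.4.

>>> inch_along(
  motion=[
    {"jaw":0.06, "sx":-0.39, "sy":-0.206},
    {"jaw":0.045, "sx":-0.39, "sy":-0.206},
    {"jaw":0.04, "sx":-0.39, "sy":-0.206},
    {"jaw":0.04, "sx":-0.39, "sy":-0.206},
    {"jaw":0.04, "sx":-0.39, "sy":-0.206, "sz":0.4},
    {"jaw":0.04, "sx":-0.39, "sy":-0.206, "sz":0.6},
    {"jaw":0.04, "sx":-0.394, "sy":-0.204, "sz":0.6},
    {"jaw":0.04, "sz":0.4},
    {"jaw":0.04},
    {"jaw":0.04},
  ],
)

```text
t: 18.3
tool_pos: [0.4822, -0.0608, 0.1376]
orientation: [-3.105, -0.477, 0.002]
force: [-0.3, -0.2, 0.2]
opening: 0.04
gripper_force: 0.0
```

```bash
python3 d.py .4863 -.0618 .064
```

```text
d tool [0.0037 0.0022 0.0736] close ang -1.266 tilt [-0.001  0.    -1.   ] pos [ 0.4822 -0.0608  0.1376] q6 1.04
```

To row units: 0.02 m is 0.4, 0.018 m is 0.36.

>>> inch_along(
  motion=[
    {"jaw":0.04, "sx":0.074, "sy":0.044, "sz":0.4},
    {"jaw":0.04, "sz":0.4},
    {"jaw":0.04, "sz":0.36},
    {"jaw":0.04, "sz":0.2},
    {"jaw":0.04, "sz":0.08},
    {"jaw":0.04},
    {"jaw":0.04},
  ],
  force=15,
)

```text
t: 19.0
tool_pos: [0.4876, -0.0621, 0.0671]
orientation: [3.105, 0.477, 0.002]
force: [0.3, 0.1, 1.0]
opening: 0.0402
gripper_force: 0.0
```

```bash
python3 d.py .4863 -.0618 .064; python3 - <<'E'
from plant import read_camera
import cv2
c=read_camera("scene");cv2.imwrite("pics/s5.png",cv2.resize(c["image"][180:280,330:450,::-1],(720,600),interpolation=cv2.INTER_CUBIC))
E
```

```text
d tool [-0.0012 -0.0007  0.0031] close ang -1.266 tilt [ 0.002 -0.    -1.   ] pos [ 0.4876 -0.0621  0.0671] q6 1.03
```

View pics/s5.png

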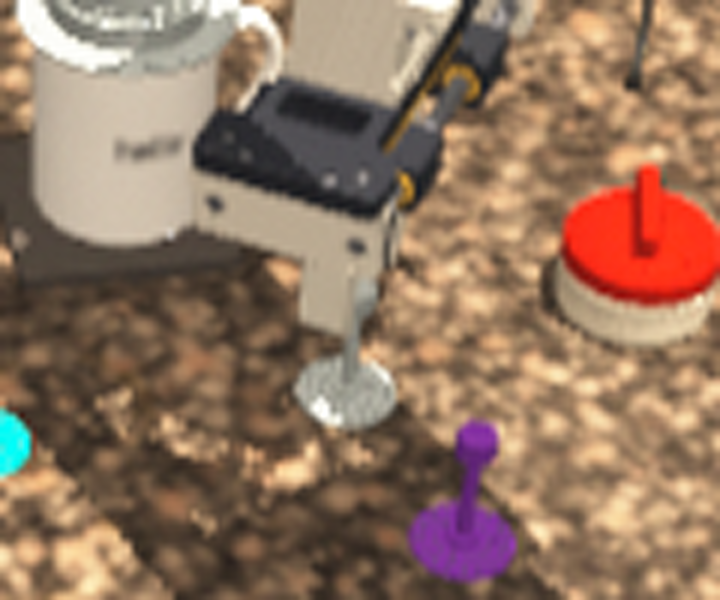

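The knob at crop (365,295) lies beside the near finger, between the pads. I'll go down 2.5 mm and close.

To row units: 0.0025 m is 0.05, -0.001 m is -0.02.

>>> inch_along(
  motion=[
    {"jaw":0.04, "sx":-0.02, "sy":-0.012, "sz":0.05},
    {"jaw":0.03},
    {"jaw":0.02},
    {"jaw":0.012},
    {"jaw":0.012},
    {"jaw":0.012},
    {"jaw":0.012},
  ],
  force=15,
)

```text
t: 19.75
tool_pos: [0.4857, -0.0617, 0.0635]
orientation: [3.105, 0.477, 0.0]
force: [-0.6, -0.1, 0.5]
opening: 0.015
gripper_force: 15.0
```

>>> inch_along(
  motion=[
    {"jaw":0.012, "sz":-0.2},
    {"jaw":0.012, "sz":-0.5},
    {"jaw":0.012, "sz":-0.7},
    {"jaw":0.012, "sz":-0.7},
    {"jaw":0.012, "sz":-0.7},
    {"jaw":0.012, "sz":-0.5},
    {"jaw":0.012, "sz":-0.2},
    {"jaw":0.012},
  ],
)

```text
t: 20.55
tool_pos: [0.4865, -0.0618, 0.2402]
orientation: [3.104, 0.477, 0.005]
force: [-0.4, 0.0, -0.9]
opening: 0.0152
gripper_force: 15.0
```

```bash
python3 d.py .6345 -.0888 .235
```

```text
d tool [0.1331 0.0702 0.0057] close ang -1.266 tilt [ 0.003 -0.001 -1.   ] pos [ 0.4865 -0.0618  0.2402] q6 1.03
```

To row units: 0.0197 m is 0.394, 0.015 m is 0.3.

>>> inch_along(
  motion=[
    {"jaw":0.012, "sx":0.3, "sy":0.16},
    {"jaw":0.012, "sx":0.394, "sy":0.208},
    {"jaw":0.012, "sx":0.394, "sy":0.208},
    {"jaw":0.012, "sx":0.394, "sy":0.208},
    {"jaw":0.012, "sx":0.394, "sy":0.208},
    {"jaw":0.012, "sx":0.394, "sy":0.208},
    {"jaw":0.012, "sx":0.394, "sy":0.208},
    {"jaw":0.012},
    {"jaw":0.012},
    {"jaw":0.012},
  ],
)

```text
t: 21.55
tool_pos: [0.6327, -0.0885, 0.2372]
orientation: [-3.104, -0.477, 0.003]
force: [0.1, -0.1, -0.6]
opening: 0.0151
gripper_force: 15.0
```

```bash
python3 d.py .6345 -.0888 .174; python3 - <<'E'
from h import *
from plant import read_camera
c=read_camera("scene");S=world(c);cv2.imwrite("pics/s6.png",cv2.resize(c["image"][100:220,280:440,::-1],(640,480),interpolation=cv2.INTER_CUBIC))
z=.165
print("chamber",fit(S,(.63,-.088),.034,.1545,.163))
for a in((.172,.178),(.174,.183)): print("disc",circ(S,(.63,-.088),.03,*a))
E
```

```text
d tool [0.0018 0.0009 0.0632] close ang -1.266 tilt [-0.002  0.    -1.   ] pos [ 0.6327 -0.0885  0.2372] q6 1.05
chamber (48, array([ 0.63  , -0.0882,  0.0263]), 'rms', np.float64(0.0011))
disc (114, 0.6299, -0.0867, 0.0219, 'mean', array([ 0.6284, -0.0866,  0.1758]))
disc (121, 0.6299, -0.0867, 0.0219, 'mean', array([ 0.6284, -0.0866,  0.1766]))
```

View pics/s6.png

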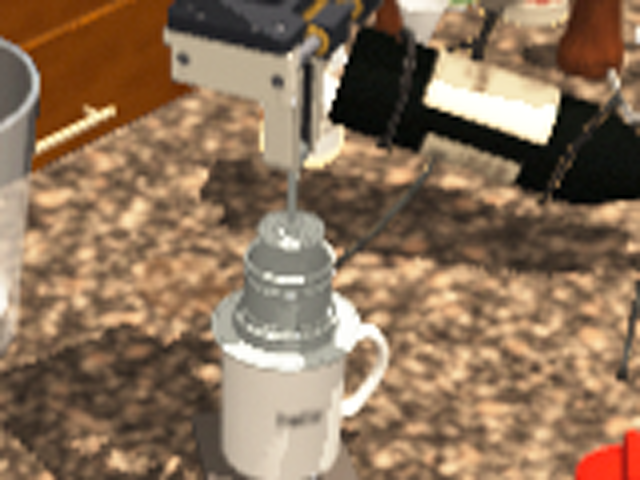

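The press is upright above the chamber mouth (disc at crop (291,228)), within about 1.5 mm of centre.

To row units: 0.015 m is 0.3, 0.001 m is 0.02.

>>> inch_along(
  motion=[
    {"jaw":0.012, "sx":0.02, "sy":0.022, "sz":0.2},
    {"jaw":0.012, "sz":0.3},
    {"jaw":0.012, "sz":0.24},
    {"jaw":0.012, "sz":0.2},
    {"jaw":0.012, "sz":0.14},
    {"jaw":0.012, "sz":0.06},
    {"jaw":0.012},
    {"jaw":0.012},
  ],
)

```text
t: 22.4
tool_pos: [0.6354, -0.0896, 0.182]
orientation: [3.105, 0.477, 0.001]
force: [0.5, -0.4, -0.7]
opening: 0.0152
gripper_force: 15.0
```

```bash
python3 d.py .6345 -.0888 .173
```

```text
d tool [-0.0006 -0.0011  0.009 ] close ang -1.266 tilt [ 0.001 -0.    -1.   ] pos [ 0.6354 -0.0896  0.182 ] q6 1.05
```

To row units: 0.004 m is 0.08, 0.002 m is 0.04.

>>> inch_along(
  motion=[
    {"jaw":0.012, "sx":-0.01, "sy":-0.016, "sz":0.08},
    {"jaw":0.012, "sz":0.04},
    {"jaw":0.012, "sz":0.02},
    {"jaw":0.012, "sz":0.02},
    {"jaw":0.012, "sz":0.01},
    {"jaw":0.012},
  ],
)

```text
t: 23.0
tool_pos: [0.6344, -0.089, 0.173]
orientation: [3.105, 0.477, 0.0]
force: [0.3, 0.2, -0.6]
opening: 0.0155
gripper_force: 15.0
```

```bash
python3 d.py .6345 -.0888 .173
```

```text
d tool [ 0.0001 -0.0001  0.    ] close ang -1.266 tilt [ 0. -0. -1.] pos [ 0.6344 -0.089   0.173 ] q6 1.05
```

To row units: 0.0007 m is 0.014, 0.0005 m is 0.01.

>>> inch_along(
  motion=[
    {"jaw":0.012, "sz":0.014},
    {"jaw":0.012, "sz":0.01},
    {"jaw":0.012},
  ],
)

```text
t: 23.3
tool_pos: [0.6349, -0.0892, 0.1727]
orientation: [3.104, 0.477, 0.002]
force: [-0.5, -1.8, 5.6]
opening: 0.0157
gripper_force: 15.0
```

>>> inch_along(
  motion=[
    {"jaw":0.022},
    {"jaw":0.035},
    {"jaw":0.035},
    {"jaw":0.035, "sz":-0.2},
    {"jaw":0.035, "sz":-0.4},
    {"jaw":0.035, "sz":-0.6},
    {"jaw":0.035, "sz":-0.4},
    {"jaw":0.035},
  ],
)

```text
t: 24.1
tool_pos: [0.6363, -0.0893, 0.2569]
orientation: [3.103, 0.477, 0.011]
force: [0.3, -0.3, 0.4]
opening: 0.0349
gripper_force: 0.0
```

```bash
python3 d.py .459 .2272 .2; python3 - <<'E'
from h import *
from plant import read_camera
c=read_camera("scene");S=world(c);cv2.imwrite("pics/s7.png",cv2.resize(c["image"][120:240,280:440,::-1],(640,480),interpolation=cv2.INTER_CUBIC))
print("chamber",fit(S,(.63,-.088),.034,.1545,.163),"knob",circ(S,(.63,-.088),.034,.16,.18),circ(S,(.63,-.088),.034,.1645,.18))
E
```

```text
d tool [-0.0745 -0.3554  0.0551] close ang -1.266 tilt [ 0.007 -0.002 -1.   ] pos [ 0.6363 -0.0893  0.2569] q6 1.05
chamber (71, array([ 0.6303, -0.0894,  0.0253]), 'rms', np.float64(0.0018)) knob (34, 0.6307, -0.0879, 0.0082, 'mean', array([ 0.6302, -0.0868,  0.1654])) (21, 0.6319, -0.088, 0.007, 'mean', array([ 0.6312, -0.0874,  0.1674]))
```

View pics/s7.png

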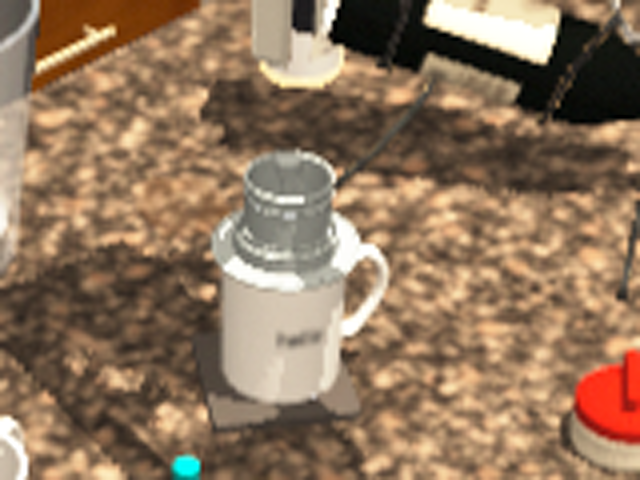

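The press is down in the chamber: its knob shows in the mouth at crop (289,165), top at z 0.168 and centred. The last part is the cap.

To row units: -0.0296 m is -0.592, 0.02 m is 0.4.

>>> inch_along(
  motion=[
    {"jaw":0.04, "sx":-0.124, "sy":-0.592},
    {"jaw":0.04, "sx":-0.124, "sy":-0.592},
    {"jaw":0.04, "sx":-0.124, "sy":-0.592},
    {"jaw":0.04, "sx":-0.124, "sy":-0.592},
    {"jaw":0.04, "sx":-0.124, "sy":-0.592},
    {"jaw":0.04, "sx":-0.124, "sy":-0.592},
    {"jaw":0.04, "sx":-0.124, "sy":-0.592, "sz":0.2},
    {"jaw":0.04, "sx":-0.124, "sy":-0.592, "sz":0.4},
    {"jaw":0.04, "sx":-0.124, "sy":-0.592, "sz":0.4},
    {"jaw":0.04, "sx":-0.124, "sy":-0.592, "sz":0.4},
    {"jaw":0.04, "sx":-0.124, "sy":-0.592, "sz":0.4},
    {"jaw":0.04, "sx":-0.124, "sy":-0.592, "sz":0.4},
    {"jaw":0.04, "sz":0.4},
    {"jaw":0.04},
    {"jaw":0.04},
  ],
)

```text
t: 25.65
tool_pos: [0.456, 0.2271, 0.1209]
orientation: [3.105, 0.477, -0.003]
force: [0.3, -0.0, -0.3]
opening: 0.0396
gripper_force: 0.0
```

```bash
python3 d.py .459 .2272 .044
```

```text
d tool [0.003  0.0008 0.0769] close ang -1.266 tilt [-0.002 -0.001 -1.   ] pos [0.456  0.2271 0.1209] q6 1.63
```

To row units: 0.025 m is 0.5, 0.02 m is 0.4.

>>> inch_along(
  motion=[
    {"jaw":0.04, "sx":0.06, "sy":0.016, "sz":0.4},
    {"jaw":0.04, "sz":0.5},
    {"jaw":0.04, "sz":0.4},
    {"jaw":0.04, "sz":0.16},
    {"jaw":0.04, "sz":0.1},
    {"jaw":0.04},
    {"jaw":0.04},
  ],
  force=15,
)

```text
t: 26.35
tool_pos: [0.4609, 0.2279, 0.045]
orientation: [-3.105, -0.476, -0.003]
force: [-0.4, 0.0, -0.2]
opening: 0.0399
gripper_force: 0.0
```

```bash
python3 d.py .459 .2272 .0435; python3 - <<'E'
from plant import read_camera
import cv2
c=read_camera("scene");cv2.imwrite("pics/s8.png",cv2.resize(c["image"][270:350,260:360,::-1],(750,600),interpolation=cv2.INTER_CUBIC))
E
```

```text
d tool [-0.002   0.0001  0.0015] close ang -1.266 tilt [ 0.002  0.001 -1.   ] pos [0.4609 0.2279 0.045 ] q6 1.63
```

View pics/s8.png

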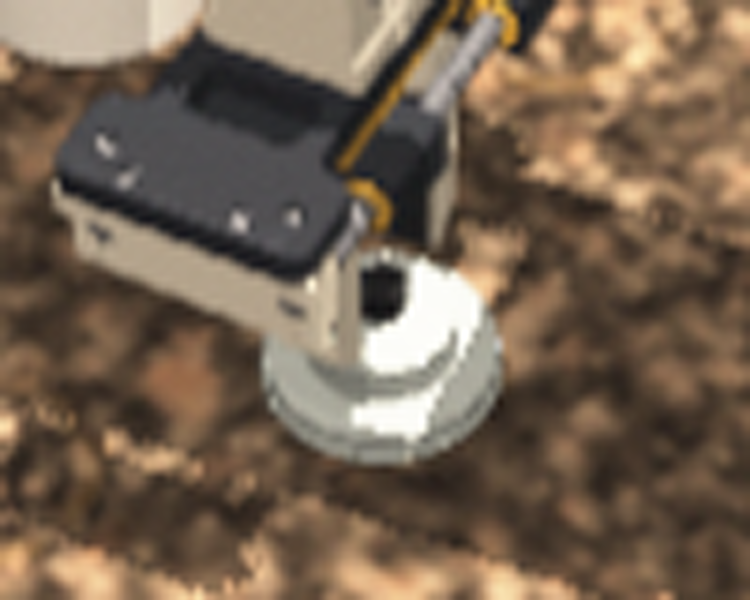

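The black knob (crop (383,292)) is between the pads, with the tips above the hat.

Careful with the scale: shifts go in shares of 50 mm and turns go in shares of 2 rad. That gives: -0.0015 m is -0.03, 0.001 m is 0.02.

>>> inch_along(
  motion=[
    {"jaw":0.04, "sx":-0.03, "sz":0.02},
    {"jaw":0.03},
    {"jaw":0.02},
    {"jaw":0.012},
    {"jaw":0.012},
    {"jaw":0.012},
    {"jaw":0.012},
  ],
  force=15,
)

```text
t: 27.1
tool_pos: [0.4585, 0.2273, 0.0428]
orientation: [-3.105, -0.477, -0.0]
force: [-0.7, -0.1, 1.2]
opening: 0.0154
gripper_force: 15.0
```

>>> inch_along(
  motion=[
    {"jaw":0.012, "sz":-0.2},
    {"jaw":0.012, "sz":-0.5},
    {"jaw":0.012, "sz":-0.7},
    {"jaw":0.012, "sz":-0.7},
    {"jaw":0.012, "sz":-0.7},
    {"jaw":0.012, "sz":-0.7},
    {"jaw":0.012, "sz":-0.4},
    {"jaw":0.012, "sz":-0.1},
    {"jaw":0.012},
  ],
)

```text
t: 28.0
tool_pos: [0.4588, 0.2274, 0.2435]
orientation: [-3.105, -0.477, -0.002]
force: [-0.1, 0.8, -1.0]
opening: 0.0154
gripper_force: 15.0
```

```bash
python3 d.py .6345 -.0888 .242
```

```text
d tool [0.0727 0.3543 0.0016] close ang -1.266 tilt [ 0.002  0.001 -1.   ] pos [0.4588 0.2274 0.2435] q6 1.63
```

To row units: 0.03 m is 0.6, 0.0243 m is 0.486.

>>> inch_along(
  motion=[
    {"jaw":0.012, "sx":0.1, "sy":0.486},
    {"jaw":0.012, "sx":0.124, "sy":0.6},
    {"jaw":0.012, "sx":0.124, "sy":0.6},
    {"jaw":0.012, "sx":0.124, "sy":0.6},
    {"jaw":0.012, "sx":0.124, "sy":0.6},
    {"jaw":0.012, "sx":0.124, "sy":0.6},
    {"jaw":0.012, "sx":0.124, "sy":0.6},
    {"jaw":0.012, "sx":0.124, "sy":0.6},
    {"jaw":0.012, "sx":0.124, "sy":0.6},
    {"jaw":0.012, "sx":0.124, "sy":0.6},
    {"jaw":0.012, "sx":0.124, "sy":0.6},
    {"jaw":0.012, "sx":0.124, "sy":0.6},
    {"jaw":0.012},
    {"jaw":0.012},
    {"jaw":0.012},
  ],
)

```text
t: 29.5
tool_pos: [0.6338, -0.0879, 0.2413]
orientation: [-3.104, -0.477, 0.003]
force: [-0.0, -0.6, -0.4]
opening: 0.015
gripper_force: 15.0
```

```bash
python3 d.py .6345 -.0888 .1913; python3 - <<'E'
from h import *
from plant import read_camera
c=read_camera("scene");S=world(c);cv2.imwrite("pics/s9.png",cv2.resize(c["image"][80:200,280:440,::-1],(640,480),interpolation=cv2.INTER_CUBIC))
print("chamber",fit(S,(.63,-.088),.034,.1545,.163))
for a in((.19,.215),(.19,.205)): print("cap",circ(S,(.63,-.088),.042,*a))
E
```

```text
d tool [0.0005 0.0012 0.05  ] close ang -1.266 tilt [-0.002  0.001 -1.   ] pos [ 0.6338 -0.0879  0.2413] q6 1.05
chamber (65, array([ 0.6304, -0.0889,  0.0256]), 'rms', np.float64(0.0015))
cap (286, 0.6295, -0.0853, 0.0336, 'mean', array([ 0.6206, -0.075 ,  0.2063]))
cap (86, 0.6294, -0.0851, 0.0336, 'mean', array([ 0.616 , -0.0698,  0.2013]))
```

View pics/s9.png

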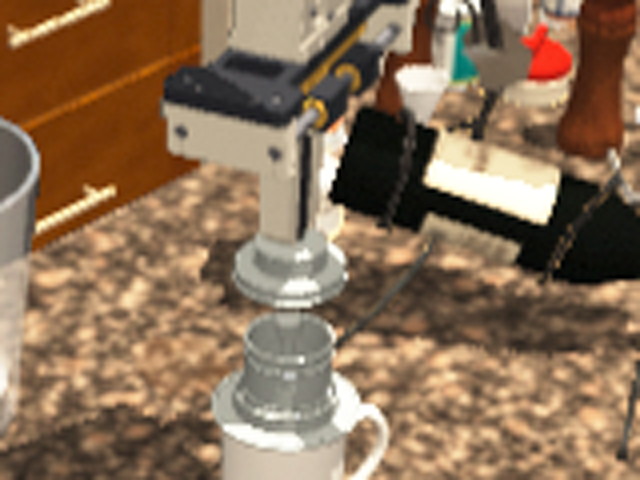

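The cap hangs level over the chamber (crop (291,275) above (290,335)). It needs about 2 mm towards -y.

To row units: 0.01 m is 0.2, 0.002 m is 0.04.

>>> inch_along(
  motion=[
    {"jaw":0.012, "sx":0.004, "sy":0.04, "sz":0.2},
    {"jaw":0.012, "sz":0.2},
    {"jaw":0.012, "sz":0.16},
    {"jaw":0.012, "sz":0.1},
    {"jaw":0.012, "sz":0.04},
    {"jaw":0.012},
    {"jaw":0.012},
  ],
)

```text
t: 30.25
tool_pos: [0.6356, -0.0907, 0.2081]
orientation: [3.105, 0.477, 0.001]
force: [-0.0, -0.6, -0.9]
opening: 0.0154
gripper_force: 15.0
```

```bash
python3 d.py .6345 -.0888 .1913; python3 - <<'E'
from h import *
from plant import read_camera
c=read_camera("scene");S=world(c)
for a in((.161,.19),): print("cap",circ(S,(.63,-.088),.042,*a))
E
```

```text
d tool [-0.0005 -0.0021  0.0168] close ang -1.266 tilt [ 0.001 -0.    -1.   ] pos [ 0.6356 -0.0907  0.2081] q6 1.04
cap (378, 0.6319, -0.0881, 0.0337, 'mean', array([ 0.6233, -0.0793,  0.1769]))
```

To row units: 0.003 m is 0.06, -0.0009 m is -0.018.

>>> inch_along(
  motion=[
    {"jaw":0.012, "sx":-0.024, "sy":-0.018},
    {"jaw":0.012, "sz":0.06},
    {"jaw":0.012, "sz":0.06},
    {"jaw":0.012, "sz":0.06},
    {"jaw":0.012, "sz":0.06},
    {"jaw":0.012, "sz":0.04},
    {"jaw":0.012, "sz":0.02},
    {"jaw":0.012},
  ],
)

```text
t: 31.1
tool_pos: [0.6339, -0.0901, 0.1925]
orientation: [-3.105, -0.477, 0.0]
force: [0.6, 0.3, -0.4]
opening: 0.0151
gripper_force: 15.0
```

```bash
python3 d.py .6345 -.0888 .1913
```

```text
d tool [ 0.0009 -0.001   0.0012] close ang -1.266 tilt [-0.  0. -1.] pos [ 0.6339 -0.0901  0.1925] q6 1.04
```

To row units: 0.001 m is 0.02, 0.0005 m is 0.01.

>>> inch_along(
  motion=[
    {"jaw":0.012, "sz":0.02},
    {"jaw":0.012, "sz":0.02},
    {"jaw":0.012, "sz":0.01},
    {"jaw":0.012},
  ],
)

```text
t: 31.5
tool_pos: [0.6344, -0.0902, 0.1911]
orientation: [3.105, 0.477, 0.002]
force: [-0.6, -0.2, 4.6]
opening: 0.0152
gripper_force: 15.0
```

```bash
python3 d.py .6345 -.0888 .1913
```

```text
d tool [ 0.0005 -0.0013 -0.0002] close ang -1.266 tilt [ 0.001 -0.    -1.   ] pos [ 0.6344 -0.0902  0.1911] q6 1.04
```

Contact at the expected height, so I'll release and withdraw.

To row units: -0.03 m is -0.6, -0.02 m is -0.4.

>>> inch_along(
  motion=[
    {"jaw":0.022},
    {"jaw":0.035},
    {"jaw":0.035},
    {"jaw":0.035, "sz":-0.2},
    {"jaw":0.035, "sz":-0.4},
    {"jaw":0.035, "sz":-0.6},
    {"jaw":0.035, "sz":-0.4},
    {"jaw":0.035},
    {"jaw":0.035},
    {"jaw":0.035},
  ],
)

```text
t: 32.5
tool_pos: [0.6333, -0.09, 0.2687]
orientation: [-3.104, -0.477, 0.003]
force: [-0.3, 0.3, -0.5]
opening: 0.0348
gripper_force: 0.0
```

```bash
python3 - <<'E'
from h import *
from plant import read_camera
c=read_camera("scene");S=world(c);cv2.imwrite("pics/s10.png",cv2.resize(c["image"][120:240,280:440,::-1],(640,480),interpolation=cv2.INTER_CUBIC))
print("cap",circ(S,(.63,-.088),.042,.147,.19),"knob",circ(S,(.63,-.088),.02,.181,.2),"spare",fit(S,(.63,.184),.045,.094,.105))
E
```

```text
cap (458, 0.6292, -0.0877, 0.0348, 'mean', array([ 0.6239, -0.0802,  0.1633])) knob (25, 0.6317, -0.0894, 0.0085, 'mean', array([ 0.6306, -0.0877,  0.1852])) spare (107, array([0.6292, 0.1853, 0.0373]), 'rms', np.float64(0.0008))
```

View pics/s10.png

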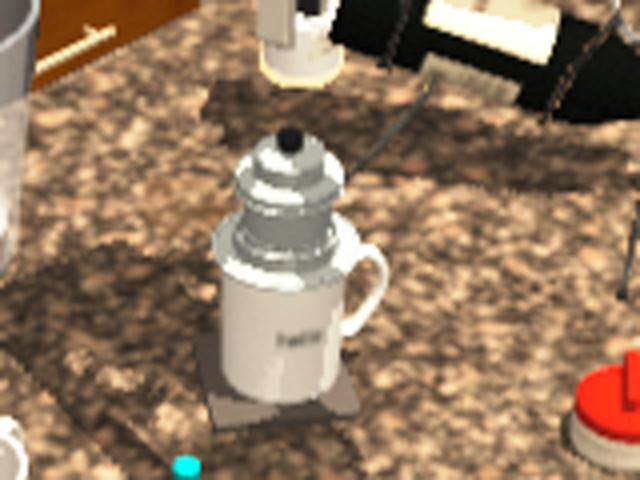

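The stack is complete and upright: cap level over the chamber with its knob at crop (290,140), mug on its coaster, gripper clear.

```bash
python3 -c "
from plant import robot
print(robot.close_job())"
```

```text
the job is handed in; nothing more can be done
None
```

I put the filter together on the mug standing on the coaster (plate, chamber, press, then cap) and handed the job in at about 32 s of the 90 s. The last picture shows the stack upright with the cap home and the gripper clear; the hand-in returned no verdict, and I only re-measured the spare mug, not the timer or canister.

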